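Load bar stock into the cut-off feeder

ROBOT

A 6-joint arm with a two-finger parallel gripper is mounted at the origin on the work surface. World frame = base frame: x ahead of the robot, y to its left, z up, the work surface at z = 0. Lengths are in mm, angles in rad, forces in N, time in s.
With the tool pointing down it reaches from about 300 to 775 mm from the base axis. Payload 14.6 kg.
Tool frame: the origin (TCP) lies between the finger pads; the fingertips stand manip.tip_reach ahead of it and the grasp point (between the pads) lies 5 mm behind it (manip.tip_reach is the distance from the TCP to the fingertips, in mm); z points along the fingers, y is the line along which they close (so a half turn about z gives the same grasp; the last joint's range is limited). The gripper opens to 94 mm and grips with 3 to 60 N. Pads are 16 mm wide; open, the fingers measure 119 mm over their backs; the gripper's body (75 mm by 177 mm) begins 78 mm behind the grasp point.
Start: joints at [-1.23, 0.3, 1.521, -0, 1.321, -0.067], TCP at [218.117, -504.89, 219.446] pointing down, gripper open.
Joint ranges: [-3.03, 3.03], [-0.79, 2.21], [0.23, 2.52], [-1.04, 4.18], [0, 3.07], [-2.55, 2.55]. Speed limits (rad/s): [2.22, 2.22, 2.57, 3.14, 3.14, 3.14].

INTERFACE

Orientations are given as [roll, pitch, yaw] about the fixed x, y, z axes, in that order (R = Rz(yaw) Ry(pitch) Rx(roll)).
In Python, from cell import manip gives the robot as it stands. The module is installed in compiled form; this text tells all that it offers.
- The arm moves only by the shell command python3 -m creep 'ROWS' [FORCE]. ROWS is JSON, a list of rows, each a list of 3 entries, a list of its own where there are three numbers: the opening, from -1 (shut) to 1 (fully open), then the shift along the tool's x, y, z in cm, then the turn about the tool's z in units of 5 degrees (1.0 is 5 degrees). In form: [[grip, [tx, ty, tz], roll], ...]. A call has 1 to 12 rows; each row is the pose to reach, as a shift and turn from the pose commanded when the call began, along the tool's axes at that moment; what a row does not reach only later rows make up. A row lasts 1/10 s, in which the tool goes at most 50 mm and 8.59 degrees, less where a joint would pass 70% of its speed; a pose out of reach is approached as far as the arm can. A call with a gripper value outside its range is refused whole. The fingers move at their own pace and stop on an object; FORCE is the grip in N (left out, the last holds). Time passes only in rows, so rows that repeat a pose let the fingers close. It gives the time, the measured TCP pose, the force, the opening and the grip force at its end, in the units of the state.
- manip.read_state(): the state, without advancing time (a new reading comes with each control period).
- manip.camera(name): name is "scene" or "top" or "wrist"; returns the picture (420x560x3 uint8, red, green, blue); there is no depth.
- manip.camera_params(name): a dict with "fovy" (degrees; the focal length in pixels is half the picture's height over the tangent of half this angle, whatever the lens; pixels are square), "cx", "cy" (the principal point, pixels), "origin" and "attitude" of the camera in the world. Camera axes: x right, y down, z forward; pixel columns grow to the right and rows downward; lengths in mm; the calibration is good to about 2 mm. A picture is of the moment at which its call begins: read the wrist's pose just before it. camera_params takes no time and is no camera call; for the wrist camera it gives the pose at the moment of the call.
- manip.sign_off(): hands the job in; it is judged then, once.
The state is a dict: "clock": time; "joints": joint angles; "qd": joint speeds; "effort": joint torques, N m; "eef_pos": TCP position; "eef_rot": TCP orientation; "wrist_force": force on the tool from outside, world axes, zero at the start; "moment": the same for the moment, N m; "finger_gap": finger opening in mm; "finger_force": force on a finger pad.
Only numpy, scipy, OpenCV 4.12 (cv2) and the standard library are available. Lean on these libraries where they do the work, as an engineer would, in place of code of your own. Each camera call takes 0.05 s, during which the arm holds its last target. There are 200 camera calls.

TASK

Pull the orange bar of stock out of its two spring clips and feed it endwise through the blue guide tube of the little cut-off machine, entering at the flared mouth, until its leading end rests against the red stop; then let go. Leave the wash bottle, the jar and the lens tray as they stand.

Things in the scene. Friction and masses are not known exactly. Their poses are not given: they have to be found in the camera images.
- rod: Orange plastic bar, round, 16 mm diameter, 200 mm long, about 60 g, both ends alike. Origin at its middle on its axis; its x axis runs along the bar.
- rack: White storage rack fixed to the bench, base 216 x 70 x 12 mm. Origin: centre of its underside. It holds the bar level along its x axis, bar axis 55 mm above the bench, middle over the origin. White saddles enclose the bar's last 17 mm at each end, side walls 2 mm off the bar and 64 mm above the bench: take the bar between the clips (96 mm free) and pull it straight up.
- clip_a (a point): Steel C-shaped spring clip on the rack, 16 mm long, 56 mm from the middle on the rack's -x side. The point is on the held bar's axis. Its two jaws grip over the bar, tips about 71 mm above the bench; they resist and then snap open when the bar is pulled up (both clips together about 8 to 14 N); the bar is free after 15 mm.
- clip_b (a point): Steel C-shaped spring clip on the rack, 16 mm long, 56 mm from the middle on the rack's +x side. The point is on the held bar's axis. Its two jaws grip over the bar, tips about 71 mm above the bench; they resist and then snap open when the bar is pulled up (both clips together about 8 to 14 N); the bar is free after 15 mm.
- feeder: Small cut-off machine fixed to the bench. Origin on the bench under the mouth of its guide tube; x is the level feed direction, z up. Base 260 x 100 x 14 mm (x 0 to 260). Blue guide tube along x, axis 95 mm above the bench, x = 0 (mouth) to 90 mm, outside 27 mm, bore 19 mm. Red stop at x = 140 mm, white housing 140 mm tall behind it (x 148 to 250 mm).
- feeder_mouth (a point): Centre of the tube's flared mouth, on the tube's axis, 95 mm above the bench; axes as the feeder's. The flare is 48 mm across outside, inner radius 20 mm at the mouth, narrowing to the 19 mm bore 20 mm further in. A bar let go when partly in stays in the tube, its tail drooping some mm.
- feeder_stop (a point): Point where the tube's axis meets the face of the red stop plate (50 x 50 mm), 140 mm beyond the mouth along the feed direction; axes as the feeder's. With the bar against the stop its tail stands 60 mm out of the mouth.
- wash_bottle: White wash bottle, 64 mm diameter, 130 mm tall, a bystander. Origin at the centre of its underside.
- jar: Glass jar with red cap, 56 mm diameter, 80 mm tall, a bystander. Origin at the centre of its underside.
- lens_tray: Grey open tray with six compartments, 120 x 160 x 22 mm, a bystander. Origin at the centre of its underside.
Not all that is in view belongs to the job. Several things have the shape of the rod; the one meant has the colours described above.

How it is judged:
By the outcome, as a careful person would: the job done as asked, in the order asked, and still so for the second after the job is handed in, with the robot touching nothing.
It also fails if it takes over 54 s, if anything falls off the work surface, if the arm or the gripper's body presses on something with over 40 N, if the wrist force passes 120 N, or if a joint passes its speed limit or range.

## Working session

There is one attempt and no reset: what is moved stays moved. The work goes in short steps, Python scripts to look and compute and a shell command to move; the robot and the scene stay as the last step left them, time stands still between calls to the robot, and variables do not carry over. Pictures are saved under pics/ and viewed, at most 10 in all, crops included, and the job is handed in when it is done.

```bash
mkdir -p pics; python3 - <<'E'
from cell import manip
import cv2
print(manip.read_state(), manip.tip_reach)
for n in ("scene","top"):
    im=manip.camera(n); cv2.imwrite(f"pics/{n}0.png",im[:,:,::-1]); print(n,manip.camera_params(n))
E
```

```text
{'clock': 0.0, 'joints': array([-1.22958980e+00,  3.00464393e-01,  1.52161479e+00, -9.24736191e-07,
        1.32068328e+00, -6.65934596e-02]), 'qd': array([ 7.21618206e-04,  1.36495420e-03, -7.61976070e-04,  1.23212222e-03,
        2.32102288e-07, -1.05884903e-03]), 'effort': array([-9.79356191e-04, -5.31814027e+01, -3.52740026e+01,  7.07681291e-02,
        2.44451640e-02, -1.17370096e-04]), 'eef_pos': array([ 218.03928617, -504.65522361,  218.87573767]), 'eef_rot': array([-3.14042538e+00, -7.69505002e-05,  4.07800169e-01]), 'wrist_force': array([0.58702168, 0.15644797, 0.25354609]), 'moment': array([ 0.00089528,  0.03302145, -0.01722892]), 'finger_force': 0.0, 'finger_gap': 94.1201598989766} 14.0
scene {'fovy': 49.16817196948617, 'cx': 268.76912030686583, 'cy': 210.32302415167322, 'origin': array([1418.29769952,   27.81013547,  743.929866  ]), 'attitude': array([-2.18054432,  0.01802947,  1.64824303])}
top {'fovy': 56.00273694510932, 'cx': 281.6380221215996, 'cy': 209.90510974286428, 'origin': array([ 351.38996487,  -45.68676273, 1038.97774701]), 'attitude': array([-2.94310706e+00,  2.87893501e-03, -1.58491387e+00])}
```

View pics/scene0.png

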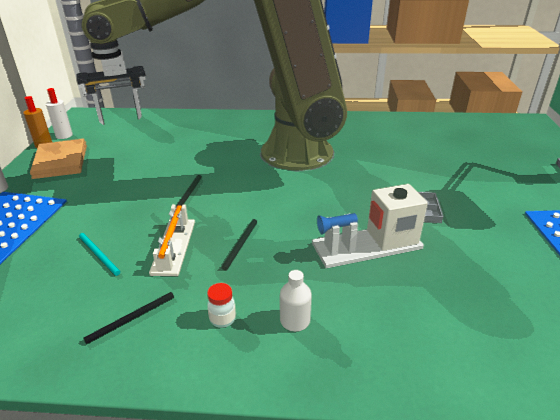

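View pics/top0.png

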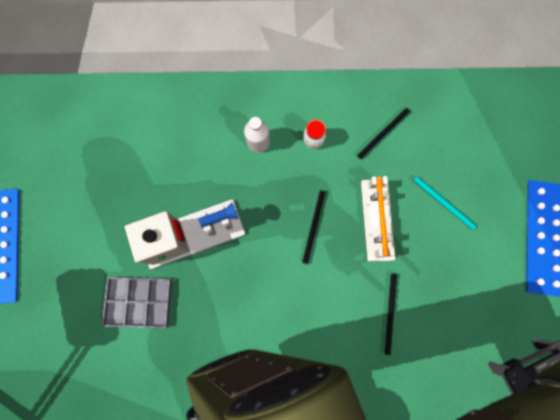

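The scene shows the orange bar in the rack (scene about 172,235; top about 382,217). In the top view the blue tube is near (218,216) with its flared mouth on the right, the red stop is near (179,230), the bottle is at (257,135), the jar is at (315,133) and the tray is at (137,302). Next I measure by colour masks.

```bash
cat > h.py <<'E'
import numpy as np, cv2
from scipy.spatial.transform import Rotation as R
def ray(p,uv):
    f=210/np.tan(np.radians(p["fovy"])/2)
    d=np.c_[(np.atleast_2d(uv)-[p["cx"],p["cy"]])/f,np.ones(len(np.atleast_2d(uv)))]
    return R.from_euler("xyz",p["attitude"]).apply(d)
def plane(p,uv,z):
    d=ray(p,uv); o=p["origin"]; return o+d*((z-o[2])/d[:,2])[:,None]
def proj(p,X):
    f=210/np.tan(np.radians(p["fovy"])/2)
    c=R.from_euler("xyz",p["attitude"]).inv().apply(np.atleast_2d(X)-p["origin"]); return c[:,:2]/c[:,2:]*f+[p["cx"],p["cy"]]
H={"orange":((8,150,120),(20,255,255)),"blue":((100,130,60),(120,255,255)),"red":((0,170,70),(5,255,255))}
def blobs(im,c,amin=30):
    m=cv2.inRange(cv2.cvtColor(im,cv2.COLOR_RGB2HSV),*H[c])
    n,l,s,ce=cv2.connectedComponentsWithStats(m)
    return [(s[i],np.argwhere(l==i)[:,::-1].astype(float)) for i in range(1,n) if s[i,4]>amin]
def axis(P):
    c=P.mean(0);u=np.linalg.svd(P-c,full_matrices=False)[2][0];t=(P-c)@u
    return c+u*(t.min()),c+u*(t.max())
E
python3 - <<'E'
from h import *
from cell import manip
np.set_printoptions(precision=1,suppress=True)
for n in ("scene","top"):
    im=cv2.imread(f"pics/{n}0.png")[:,:,::-1].copy(); p=manip.camera_params(n)
    for c,z in (("orange",55),("blue",95),("red",95)):
        for s,P in blobs(im,c):
            a=np.array(axis(P)); X=plane(p,a,z)
            print(n,c,s,a.ravel(),X[:,:2].ravel(),np.linalg.norm(X[1]-X[0]),plane(p,P.mean(0),z)[0,:2])
E
```

```text
scene orange [ 23 108  29  38 417] [ 31.9 107.3  47.7 143.4] [ -225.6 -1052.5    81.2  -837.3] 374.69851499499515 [ -61.5 -937.4]
scene orange [158 205  24  54 309] [179.5 204.8 159.8 257.6] [ 422.5 -302.1  637.9 -296.5] 215.46887437213897 [ 541.4 -299. ]
scene blue [ 325    0   47   43 1834] [323.7   3.5 371.4  35.4] [-2005.5   129.5 -1165.5   366.7] 872.844673031594 [-1517.8   267.2]
scene blue [   0  192   67   72 2048] [-10.3 253.   53.1 187.5] [ 689.5 -661.1  415.5 -646.3] 274.3858240258193 [ 558.6 -654. ]
scene blue [525 210  35  45 745] [533.5 206.  563.3 251.1] [440.9 592.8 613.  589.4] 172.14853513871 [521.  591.2]
scene blue [318 213  40  21 415] [356.7 216.8 317.6 224.9] [508.9 157.9 546.5  63.7] 101.42996368596383 [530.  104.9]
scene red [48 88  9 15 88] [ 49.8  87.8  54.3 102.5] [ -335.  -1019.8  -179.   -926.3] 181.89703014779758 [-253.9 -971.2]
scene red [ 25  96  11  16 105] [ 27.2  96.2  32.7 111.1] [ -239.9 -1066.2   -94.8  -968.5] 174.92763426263136 [ -165.6 -1016.2]
scene red [208 283  24  22 425] [207.9 295.6 231.2 291.3] [ 789.5 -152.2  775.3 -108.2] 46.23329033905734 [ 782.4 -130.2]
top orange [376 177  13  79 376] [378.3 177.  385.6 255.1] [ 632.4 -296.6  431.  -302.1] 201.46117790888482 [ 530.9 -299.4]
top blue [ 526  180   34  117 3192] [542.4 180.  541.8 295.9] [ 607.1 -691.   327.8 -649.2] 282.3755264431179 [ 463.  -669.4]
top blue [   0  189   19  115 1827] [ 10.4 188.9   8.6 303.1] [604.  623.5 328.9 594.2] 276.7040958439688 [462.2 608.4]
top blue [199 204  38  23 350] [234.4 210.3 199.5 222.4] [541.9  69.5 513.2 153.9] 89.14316767288909 [528.6 108.7]
top red [307 120  19  19 269] [306.8 129.6 324.9 128.3] [ 748.6 -112.6  751.4 -158.8] 46.2481351084395 [ 750.  -134.6]
top red [172 220  12  21 124] [173.4 219.4 181.8 240.5] [521.5 217.5 469.9 195.2] 56.22934052527845 [495.6 206.3]
```

```bash
python3 -m creep '[[1,[2,-0.4,0],0.4],[1,[6,-1,0],0.8],[1,[10,-1.8,0.2],1.2],[1,[14,-2.5,0.4],1.6],[1,[18,-3.2,0.6],2],[1,[22,-3.9,0.8],2.5],[1,[26,-4.6,1],3],[1,[30,-5.3,1.3],3.5],[1,[33.5,-5.9,1.6],4],[1,[36,-6.3,1.8],4.36],[1,[36.95,-6.44,1.9],4.36],[1,[36.95,-6.44,1.9],4.36]]' 
python3 -m creep '[[1,[0,0,0],0],[1,[0,0,0],0],[1,[0,0,0],0]]'
python3 - <<'E'
from h import *
from cell import manip
np.set_printoptions(precision=2,suppress=True)
s=manip.read_state(); p=manip.camera_params("wrist"); im=manip.camera("wrist")
print(s["eef_pos"],s["eef_rot"],s["wrist_force"],p)
cv2.imwrite("pics/w1.png",im[:,:,::-1])
for b,P in blobs(im,"orange"):
    a=np.array(axis(P)); print(b,a.ravel(),plane(p,a,55)[:,:2].ravel())
E
```

```text
clock: 1.3
eef_pos: [532.0, -298.8, 199.9]
eef_rot: [-3.141, 0.001, 0.03]
wrist_force: [0.5, 0.0, -0.2]
finger_gap: 93.9
finger_force: 0.0
clock: 1.6
eef_pos: [531.1, -300.0, 200.7]
eef_rot: [3.141, -0.0, 0.026]
wrist_force: [-0.0, 0.3, 0.2]
finger_gap: 94.1
finger_force: 0.0
[ 531.1  -300.01  200.73] [ 3.14 -0.    0.03] [-0.01  0.3   0.18] {'fovy': 71.79516961412911, 'cx': 281.1694404089552, 'cy': 214.26681178337745, 'origin': array([ 608.61, -297.8 ,  366.63]), 'attitude': array([ 2.87, -0.  , -1.54])}
[ 273  111   15  180 2284] [279.88 110.99 280.13 290.01] [ 630.74 -296.35  427.59 -301.75]
```

View pics/w1.png

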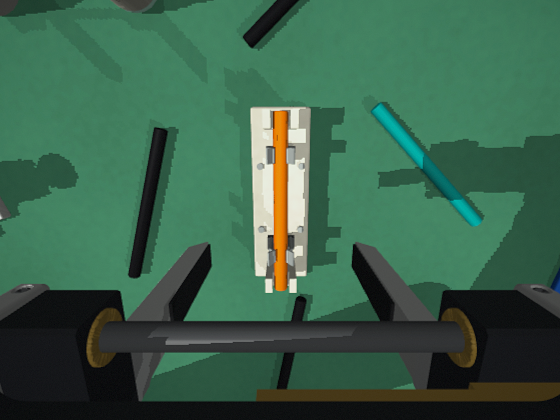

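The wrist view shows the bar upright at columns 273–288, rows 111–290, centred between the open fingers. It measures 203 mm, and its centre agrees with the top view to 2 mm. Now I descend and grip.

```bash
python3 -m creep '[[1,[0,-0.08,2],0],[1,[0,-0.08,4.5],0],[1,[0,-0.08,7],0],[1,[0,-0.08,9.5],0],[1,[0,-0.08,11.5],0],[1,[0,-0.08,13],0],[1,[0,-0.08,14],0],[1,[0,-0.08,14.7],0],[1,[0,-0.08,15.1],0],[1,[0,-0.08,15.1],0],[0,[0,-0.08,15.1],0],[-0.4,[0,-0.08,15.1],0]]' 55
python3 -m creep '[[-0.7,[0,0,0],0],[-1,[0,0,0],0],[-1,[0,0,0],0],[-1,[0,0,0],0],[-1,[0,0,0],0],[-1,[0,0,0],0],[-1,[0,0,0],0],[-1,[0,0,0],0]]' 55
```

```text
clock: 2.85
eef_pos: [532.0, -298.6, 50.1]
eef_rot: [3.141, -0.001, 0.027]
wrist_force: [0.1, -0.4, -0.3]
finger_gap: 81.2
finger_force: 0.0
clock: 3.65
eef_pos: [531.7, -298.4, 49.4]
eef_rot: [-3.142, 0.0, 0.027]
wrist_force: [0.3, 0.4, -0.3]
finger_gap: 17.5
finger_force: 0.0
```

```bash
python3 -m creep '[[-1,[0,0,0],0],[-1,[0,0,0],0],[-1,[0,0,0],0],[-1,[0,0,0],0],[-1,[0,0,0],0]]' 55
python3 -m creep '[[-1,[0,0,-0.3],0],[-1,[0,0,-0.6],0],[-1,[0,0,-0.9],0],[-1,[0,0,-1.2],0],[-1,[0,0,-1.5],0],[-1,[0,0,-1.8],0],[-1,[0,0,-2.2],0],[-1,[0,0,-2.7],0],[-1,[0,0,-3.5],0],[-1,[0,0,-5],0],[-1,[0,0,-7],0],[-1,[0,0,-9],0]]'
```

```text
clock: 4.15
eef_pos: [531.8, -298.4, 49.4]
eef_rot: [-3.142, 0.0, 0.027]
wrist_force: [0.2, -0.9, -0.3]
finger_gap: 14.8
finger_force: 55.0
clock: 5.35
eef_pos: [531.8, -298.5, 141.3]
eef_rot: [3.141, -0.0, 0.027]
wrist_force: [0.6, 0.3, -0.8]
finger_gap: 14.6
finger_force: 55.0
```

```bash
python3 -m creep '[[-1,[0.2,-0.8,-0.5],-0.5],[-1,[0.6,-2.5,-1],-1.2],[-1,[1.2,-4.7,-1.5],-2.2],[-1,[1.8,-7,-2],-3.3],[-1,[2.5,-9.5,-2],-4.4],[-1,[3.2,-12,-2],-5.5],[-1,[3.9,-14.5,-2],-6.6],[-1,[4.5,-17,-2],-7.7],[-1,[5.1,-19.3,-2],-8.8],[-1,[5.6,-21.3,-2],-9.9],[-1,[6,-22.8,-2],-10.8],[-1,[6.16,-23.4,-2],-11.5]]'
python3 -m creep '[[-1,[0,0,0],-1],[-1,[0,0,0],-2.1],[-1,[0,0,0],-3.2],[-1,[0,0,0],-4.3],[-1,[0,0,0],-5.4],[-1,[0,0,0],-6.5],[-1,[0,0,0],-7.6],[-1,[0,0,0],-8.6],[-1,[0,0,0],-9.4],[-1,[0,0,0],-9.95],[-1,[0,0,0],-9.95],[-1,[0,0,0],-9.95]]'
python3 - <<'E'
from h import *
from cell import manip
np.set_printoptions(precision=2,suppress=True)
s=manip.read_state(); print(s["eef_pos"],s["eef_rot"])
for n in ("wrist","top","scene"):
    p=manip.camera_params(n); im=manip.camera(n); cv2.imwrite(f"pics/{n}2.png",im[:,:,::-1])
    for c,z in (("orange",s["eef_pos"][2]+5),("blue",95),("red",95)):
        for b,P in blobs(im,c):
            a=np.array(axis(P)); print(n,c,b,a.ravel(),plane(p,a,z)[:,:2].ravel())
E
```

```text
clock: 6.55
eef_pos: [587.3, -61.4, 160.7]
eef_rot: [3.141, -0.001, 1.035]
wrist_force: [1.3, -0.4, -0.6]
finger_gap: 14.7
finger_force: 55.0
clock: 7.75
eef_pos: [587.0, -62.9, 160.2]
eef_rot: [3.141, 0.0, 1.898]
wrist_force: [0.1, 0.9, -1.4]
finger_gap: 14.4
finger_force: 55.0
[587.04 -62.85 160.2 ] [3.14 0.   1.9 ]
wrist orange [ 267   88   30  233 6127] [281.62  87.95 280.27 320.06] [554.58  32.36 598.02 -98.33]
wrist orange [270 353  22  37 727] [279.25 352.74 280.27 389.3 ] [ 605.42 -122.33  615.77 -150.85]
wrist orange [374 383  19  11  58] [374.02 387.64 392.02 388.76] [ 676.69 -128.71  688.88 -125.6 ]
wrist orange [394 383  17  18  68] [396.34 382.17 410.21 399.83] [ 689.32 -119.48  705.02 -130.37]
wrist orange [ 91 390  23   6  45] [ 91.03 390.38 112.93 391.42] [ 491.83 -193.81  506.36 -189.84]
wrist orange [124 390  38  10 104] [124.07 390.19 160.88 393.38] [ 513.49 -186.3   538.24 -180.85]
wrist orange [186 390  16  11  57] [186.31 390.56 200.52 400.68] [ 554.42 -172.78  565.96 -178.25]
wrist orange [289 390  19  10  52] [289.16 396.48 307.19 390.58] [ 623.66 -154.79  633
[... 1240 characters left out ...]
.77  620.16 -157.  ]
scene blue [325   0   7  43 294] [328.27  -0.02 327.89  42.03] [-2126.83   164.36 -1032.66   131.45]
scene blue [   0  192   67   73 2050] [-10.82 253.48  53.24 187.57] [ 691.15 -661.23  415.93 -645.64]
scene blue [525 210  35  45 747] [533.51 206.05 563.26 251.19] [440.99 592.82 613.22 589.19]
scene blue [318 213  40  21 407] [356.62 216.35 317.39 225.36] [507.2  157.7  548.52  63.26]
scene red [48 88  9 15 88] [ 49.8   87.75  54.32 102.51] [ -335.   -1019.85  -179.02  -926.27]
scene red [ 25  96  11  16 105] [ 27.18  96.2   32.67 111.12] [ -239.87 -1066.23   -94.81  -968.46]
scene red [208 283  24  22 425] [207.93 295.6  231.24 291.34] [ 789.55 -152.15  775.28 -108.18]
```

View pics/wrist2.png

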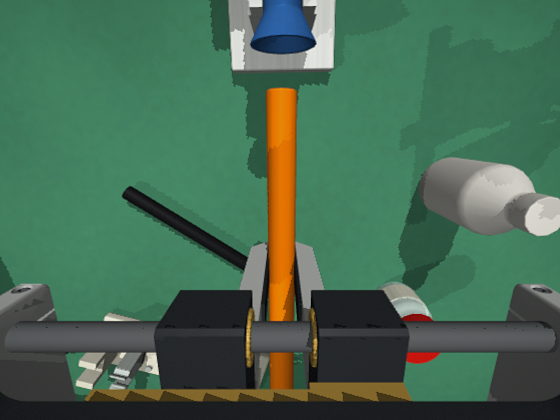

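View pics/scene2.png

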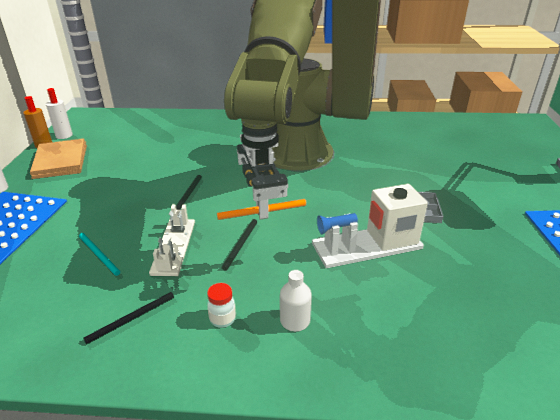

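The wrist view shows the bar aimed at the flare: its tip is at (281,88), the flare rim spans columns 251–315 near row 40, and the base front edge runs (233,69)–(332,69). In the scene view the bar is level and clear of everything. Now I refine the mouth pose.

```bash
python3 - <<'E'
from h import *
from cell import manip
np.set_printoptions(precision=2,suppress=True)
p=manip.camera_params("wrist"); im=cv2.imread("pics/wrist2.png")[:,:,::-1].copy()
b,P=max(blobs(im,"blue"),key=lambda t:t[0][4])
l=P[P[:,0]<=P[:,0].min()+0.5].mean(0); r=P[P[:,0]>=P[:,0].max()-.5].mean(0)
L,Rr=plane(p,[l,r],95); print("rim",l,r,L,Rr,np.linalg.norm(L-Rr),(L+Rr)/2)
for row in (0,4,8,40): 
    c=P[P[:,1]==row][:,0]; X=plane(p,[[c.min()-.5,row],[c.max()+.5,row]],95); print(row,c.min(),c.max(),X.mean(0),np.linalg.norm(X[1]-X[0]))
hsv=cv2.cvtColor(im,cv2.COLOR_RGB2HSV); w=((hsv[:,:,1]<60)&(hsv[:,:,2]>120)).astype(np.uint8); w[90:]=0; w[:,:215]=0; w[:,350:]=0
ys=[];xs=[]
for c in range(238,328,3):
    rr=np.flatnonzero(w[:,c]); 
    if len(rr): xs.append(c); ys.append(rr.max()+.5)
k=np.polyfit(xs,ys,1); print("edge",k,min(ys),max(ys))
for row in (30,60): 
    c=np.flatnonzero(w[row]); print("base row",row,c.min(),c.max())
rows=60; c=np.flatnonzero(w[rows])
E2=plane(p,[[235,np.polyval(k,235)],[330,np.polyval(k,330)]],9); d=E2[1]-E2[0]; print("edge angle+90",np.degrees(np.arctan2(d[1],d[0]))+90)
X=plane(p,[[c.min()-.5,rows],[c.max()+.5,rows]],14); print("base ctr",X.mean(0),np.linalg.norm(X[1]-X[0]), "front",plane(p,[[282,np.polyval(k,282)]],9))
# top: tube
p=manip.camera_params("top"); im=cv2.imread("pics/top0.png")[:,:,::-1].copy()
for b,P in blobs(im,"blue"):
    if 190<b[0]<240:
        X=plane(p,P,95)[:,:2]; u=np.array([np.cos(1.898),np.sin(1.898)]); n=np.array([-u[1],u[0]]); t=X@u; v=X@n
        for a in np.arange(t.min(),t.max(),10):
            m=(t>=a)&(t<a+10); print(round(a-t.min()),v[m].min(),v[m].max(), end=" | ")
        print("bar v",np.array([587.04,-62.85])@n, "tmin",t.min())
E
```

```text
rim [251.   41.5] [314.  40.] [521.1   63.41  95.  ] [562.98  78.62  95.  ] 44.557397203117354 [542.04  71.02  95.  ]
0 263.0 301.0 [533.72  94.39  95.  ] 26.680725924350764
4 263.0 301.0 [534.48  92.15  95.  ] 26.766182938912724
8 263.0 301.0 [535.25  89.9   95.  ] 26.852189141560505
40 252.0 314.0 [542.23  71.58  95.  ] 44.52102281373259
edge [-0.02 73.15] 68.5 69.5
base row 30 230 334
base row 60 231 333
edge angle+90 109.54917917230527
base ctr [540.14  76.17  14.  ] 100.00458158424354 front [[542.37  69.68   9.  ]]
0 -553.307139278649 -518.4995506097055 | 10 -548.6368285484322 -521.7593951967433 | 20 -547.1681760574884 -525.8344727519121 | 30 -545.7024277952554 -526.0242005257056 | 40 -545.8734146061986 -524.5866466713494 | 50 -545.9587833047482 -524.681975595571 | 60 -546.8602141724143 -523.9645593285736 | 70 -545.3990502157712 -524.8723567374401 | 80 -545.4844827700177 -525.0623698287728 | bar v -535.6947012078373 tmin -108.39832195653842
```

```bash
python3 -m creep '[[-1,[0,0,1],0],[-1,[0,0,2.5],0],[-1,[0,0,4],0],[-1,[0,0,5.5],0],[-1,[0,0,6.5],0],[-1,[0,0,7],0],[-1,[0,0,7.05],0],[-1,[0,0,7.05],0],[-1,[0,0,7.05],0]]'
python3 -m creep '[[-1,[1,0,0],0],[-1,[2.5,0,0],0],[-1,[3.5,0,0],0],[-1,[4.2,0,0],0],[-1,[4.8,0,0],0],[-1,[5.4,0,0],0],[-1,[6,0,0],0],[-1,[6.6,0,0],0],[-1,[7.2,0,0],0],[-1,[7.8,0,0],0],[-1,[7.8,0,0],0]]'
```

```text
clock: 8.8
eef_pos: [587.3, -62.9, 89.6]
eef_rot: [3.141, 0.001, 1.899]
wrist_force: [-0.1, 0.2, -0.7]
finger_gap: 14.6
finger_force: 55.0
clock: 9.9
eef_pos: [561.6, 11.6, 89.0]
eef_rot: [-3.142, -0.0, 1.9]
wrist_force: [0.2, -0.3, -0.8]
finger_gap: 14.4
finger_force: 55.0
```

```bash
python3 -m creep '[[-1,[0.5,0,0],0],[-1,[1,0,0],0],[-1,[1.5,0,0],0],[-1,[2,0,0],0],[-1,[2.5,0,0],0],[-1,[3,0,0],0],[-1,[3.5,0,0],0],[-1,[4,0,0],0],[-1,[4.2,0,0],0],[-1,[4.2,0,0],0],[-1,[4.2,0,0],0]]'
python3 - <<'E'
from cell import manip
import cv2
im=manip.camera("wrist"); cv2.imwrite("pics/w3.png",im[:,:,::-1])
E
```

```text
clock: 11.0
eef_pos: [548.3, 50.7, 89.0]
eef_rot: [3.142, 0.0, 1.899]
wrist_force: [0.4, 0.6, 0.3]
finger_gap: 15.0
finger_force: 55.0
```

View pics/w3.png

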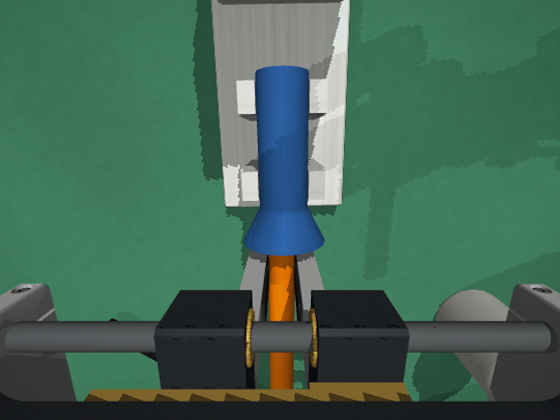

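The bar is inside the blue tube (flare rim at row 240, columns 245–324) and the fingers are just short of the flare. Now I release and take a grip further back.

```bash
python3 -m creep '[[-0.6,[0,0,0],0],[-0.3,[0,0,0],0],[-0.1,[0,0,0],0],[-0.1,[0,0,0],0],[-0.1,[0,0,0],0],[-0.1,[0,0,0],0],[-0.1,[0,0,0],0]]' 25
python3 -m creep '[[-0.1,[-0.5,0,0],0],[-0.1,[-1.5,0,0],0],[-0.1,[-2.5,0,0.1],0],[-0.1,[-3.5,0,0.2],0],[-0.1,[-4.5,0,0.3],0],[-0.1,[-5.5,0,0.4],0],[-0.1,[-6.2,0,0.4],0],[-0.1,[-6.2,0,0.4],0],[-0.1,[-6.2,0,0.4],0]]'
python3 - <<'E'
from h import *
from cell import manip
np.set_printoptions(precision=2,suppress=True)
p=manip.camera_params("scene"); im=manip.camera("scene")
cv2.imwrite("pics/s4.png",cv2.resize(im[160:280,180:460,::-1],None,fx=2.8,fy=2.8))
for b,P in blobs(im,"orange"): a=np.array(axis(P)); print(b,a.ravel(),plane(p,a,92)[:,:2].ravel())
# expected tail if level lead 82: 
u=np.array([np.cos(1.9),np.sin(1.9)]); m=np.array([542.3,69.8])
for z in (95,90,85): print(z,proj(p,[*(m-118*u),z]))
E
```

```text
clock: 11.75
eef_pos: [548.2, 50.7, 88.9]
eef_rot: [-3.142, -0.0, 1.899]
wrist_force: [-0.8, -0.3, -0.9]
finger_gap: 42.4
finger_force: 0.0
clock: 12.65
eef_pos: [568.2, -8.0, 84.9]
eef_rot: [-3.142, -0.0, 1.899]
wrist_force: [-0.2, 0.7, -0.8]
finger_gap: 42.4
finger_force: 0.0
[ 23 108  29  38 459] [ 31.56 107.47  47.15 143.66] [-135.59 -994.95  154.57 -791.91]
[296 223  27  11 170] [322.42 224.88 295.54 230.94] [541.95  75.28 568.89  12.58]
[271 230  15  10  96] [285.74 232.59 271.34 236.7 ] [576.37  -9.87 593.5  -42.07]
95 [[271.82 232.18]]
90 [[271.85 233.89]]
85 [[271.88 235.59]]
```

View pics/s4.png

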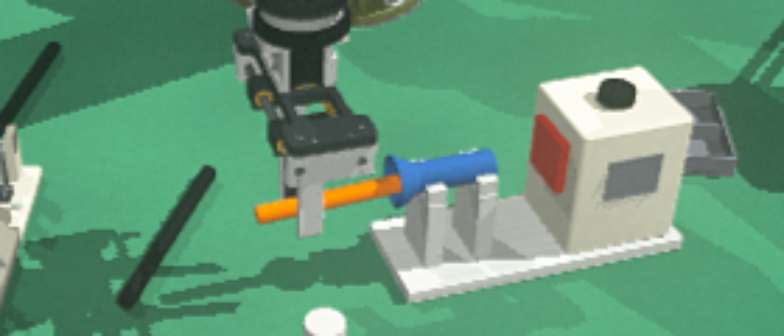

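The crop shows the bar in the tube with its tail drooping about 10 mm and still between the fingers. I lower a little, regrip, level it and push.

```bash
python3 -m creep '[[-0.1,[0,0,0.2],0],[-0.3,[0,0,0.4],0],[-0.6,[0,0,0.4],0],[-0.8,[0,0,0.4],0],[-1,[0,0,0.4],0],[-1,[0,0,0.4],0],[-1,[0,0,0.4],0],[-1,[0,0,0.4],0],[-1,[0,0,0.4],0],[-1,[0,0,0.4],0]]' 20
python3 -m creep '[[-1,[0,0,-0.2],0],[-1,[0,0,-0.4],0],[-1,[0,0,-0.6],0],[-1,[0,0,-0.6],0],[-1,[0.4,0,-0.65],0],[-1,[0.8,0,-0.7],0],[-1,[1.2,0,-0.75],0],[-1,[1.6,0,-0.8],0],[-1,[2,0,-0.8],0],[-1,[2,0,-0.8],0]]'
```

```text
clock: 13.7
eef_pos: [568.3, -7.9, 81.0]
eef_rot: [3.141, -0.0, 1.899]
wrist_force: [0.1, 1.1, -0.1]
finger_gap: 15.3
finger_force: 20.0
clock: 14.7
eef_pos: [561.6, 11.6, 88.9]
eef_rot: [-3.142, -0.0, 1.9]
wrist_force: [0.3, 0.4, -0.8]
finger_gap: 15.3
finger_force: 20.0
```

```bash
python3 -m creep '[[-1,[0.4,0,0],0],[-1,[0.8,0,0],0],[-1,[1.2,0,0],0],[-1,[1.6,0,0],0],[-1,[2,0,0],0],[-1,[2.4,0,0],0],[-1,[2.8,0,0],0],[-1,[3.1,0,0],0],[-1,[3.2,0,0],0],[-1,[3.2,0,0],0]]'
python3 -m creep '[[-1,[0.1,0,0],0],[-1,[0.2,0,0],0],[-1,[0.3,0,0],0],[-1,[0.4,0,0],0],[-1,[0.45,0,0],0],[-1,[0.45,0,0],0]]'
```

```text
clock: 15.7
eef_pos: [551.4, 41.5, 88.9]
eef_rot: [-3.142, -0.0, 1.899]
wrist_force: [0.7, 1.8, -1.1]
finger_gap: 14.9
finger_force: 20.0
clock: 16.3
eef_pos: [550.0, 45.6, 88.9]
eef_rot: [3.142, -0.0, 1.899]
wrist_force: [1.6, -0.9, -2.2]
finger_gap: 15.4
finger_force: 20.0
```

```bash
python3 -m creep '[[-1,[0.1,0,0],0],[-1,[0.2,0,0],0],[-1,[0.2,0,0],0],[-1,[0.2,0,0],0]]'
python3 -m creep '[[-1,[0.1,0,0],0],[-1,[0.2,0,0],0],[-1,[0.2,0,0],0],[-1,[0.2,0,0],0]]'
python3 - <<'E'
from h import *
from cell import manip
np.set_printoptions(precision=2,suppress=True)
for n,z in (("scene",95),("top",95)):
    p=manip.camera_params(n); im=manip.camera(n)
    cv2.imwrite(f"pics/{n}5.png",cv2.resize(im[160:280,240:460,::-1],None,fx=3,fy=3))
    for b,P in blobs(im,"orange",15): a=np.array(axis(P)); print(n,b,a.ravel(),plane(p,a,z)[:,:2].ravel())
E
```

```text
clock: 16.7
eef_pos: [549.3, 47.6, 89.0]
eef_rot: [3.142, -0.0, 1.899]
wrist_force: [1.9, -0.0, -2.4]
finger_gap: 15.4
finger_force: 20.0
clock: 17.1
eef_pos: [549.2, 48.1, 89.1]
eef_rot: [3.141, 0.002, 1.899]
wrist_force: [4.4, -9.5, -3.5]
finger_gap: 15.0
finger_force: 20.0
scene [ 23 108  29  38 455] [ 31.59 107.45  47.18 143.64] [-128.6  -990.18  160.26 -788.07]
scene [357 211  20  10 111] [375.88 214.23 357.19 217.19] [495.93 204.72 510.61 158.79]
scene [319 221   4   6  22] [319.86 220.85 320.81 226.21] [530.23  69.27 551.41  71.21]
scene [295 222  14   9  89] [308.65 225.14 295.19 227.92] [548.72  42.76 561.26  11.5 ]
top [179 225  10   8  56] [187.98 225.95 178.93 229.83] [505.   181.54 495.84 203.11]
top [549 359  11  26 107] [552.63 359.3  559.21 383.94] [ 187.69 -653.56  135.36 -660.46]
```

View pics/scene5.png

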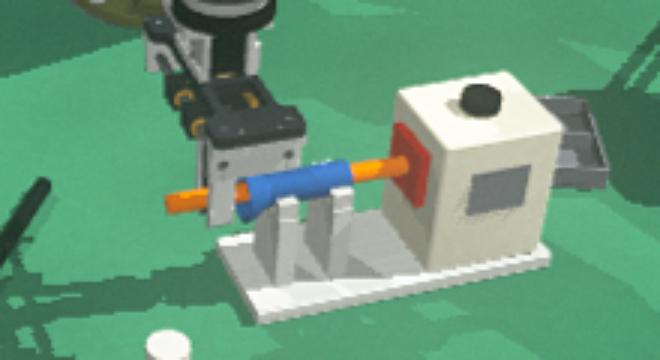

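The bar lies against the red stop with about 10 N of contact force, and its tail is about 61 mm out of the mouth. Now I release and retreat.

```bash
python3 -m creep '[[-0.8,[0,0,0],0],[-0.6,[0,0,0],0],[-0.3,[0,0,0],0],[0,[0,0,0],0],[0,[0,0,0],0],[0,[0,0,0],0],[0,[0,0,0],0]]' 20
python3 -m creep '[[0,[-0.3,0,0],0],[0,[-1,0,0],0],[0,[-1.5,0,-0.5],0],[0,[-1.5,0,-2],0],[0,[-1.5,0,-4],0],[0,[-1.5,0,-7],0],[0,[-2,0,-10],0],[0,[-5,0,-12],0],[0,[-9,0,-13],0],[0,[-12,0,-13],0],[0,[-12,0,-13],0]]'
python3 - <<'E'
from h import *
from cell import manip
np.set_printoptions(precision=2,suppress=True)
for n in ("scene","wrist"):
    p=manip.camera_params(n); im=manip.camera(n)
    if n=="scene": im0=im
    else: w=im
    for b,P in blobs(im,"orange",15): a=np.array(axis(P)); print(n,b,a.ravel(),plane(p,a,95)[:,:2].ravel())
cv2.imwrite("pics/fin.png",np.vstack([cv2.resize(im0[160:280,240:460],(550,300)),cv2.resize(w[:210],(550,206))])[:,:,::-1])
E
```

```text
clock: 17.9
eef_pos: [548.7, 49.4, 89.0]
eef_rot: [-3.142, -0.0, 1.899]
wrist_force: [-0.3, 0.2, -0.3]
finger_gap: 46.9
finger_force: 0.0
clock: 19.0
eef_pos: [588.0, -67.8, 219.3]
eef_rot: [3.141, 0.001, 1.896]
wrist_force: [-0.0, 0.3, -0.8]
finger_gap: 46.9
finger_force: 0.0
scene [ 23 108  29  38 454] [ 31.67 107.43  47.13 143.65] [-128.8  -989.97  160.32 -788.21]
scene [357 212  20  10 113] [375.84 215.09 357.39 218.26] [499.55 204.23 515.01 158.92]
scene [295 222  28  10 167] [322.21 224.25 295.16 228.91] [543.53  74.62 565.07  11.53]
wrist [ 274   55   17   75 1220] [281.02  54.89 282.39 129.12] [540.21  72.2  561.95  11.92]
wrist [394 383   9   5  16] [393.93 383.19 401.95 386.13] [ 789.76 -229.83  801.09 -230.78]
wrist [426 383   8  11  30] [429.95 383.   429.57 392.98] [ 831.87 -215.28  838.41 -229.43]
wrist [435 384  13   5  19] [434.99 385.25 447.07 385.63] [ 839.36 -216.41  853.83 -212.13]
wrist [409 386  19  12  61] [409.22 388.37 426.85 394.44] [ 811.14 -231.04  836.2  -232.59]
wrist [439 387  11   8  27] [439.7  387.46 449.22 393.67] [ 846.46 -217.62  862.21 -222.52]
wrist [379 389   9   8  24] [387.23 394.49 379.08 390.83] [ 789.16 -248.6   777.14 -246.6 ]
wrist [211 390 127   7 247] [211.   390.79 337.   391.07] [ 578.17 -313.84  727.49 -263.79]
wrist [457 392  11   7  28] [456.74 392.77 466.92 396.25] [ 870.46 -218.24  885.18 -219.04]
```

View pics/fin.png

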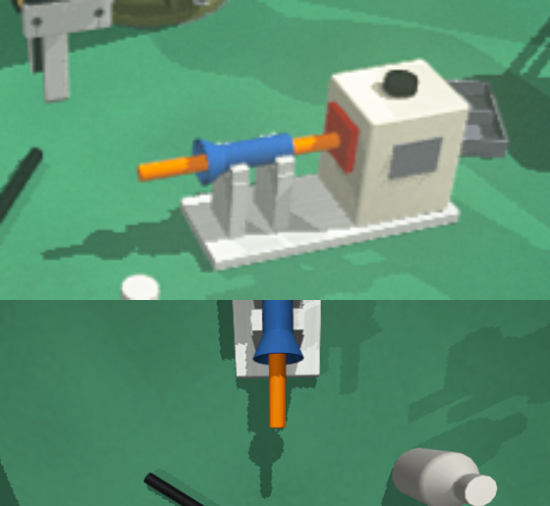

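The bar rests at the red stop: its lead end is at column 376, the same as when pressed, and its tail is at column 295, unmoved after release. The gripper is clear of everything.

```bash
python3 -c "
from cell import manip
print(manip.sign_off())"
```

```text
the job is handed in; nothing more can be done
None
```

I pulled the orange bar from its clips, fed it through the blue guide tube to the red stop and let go; the job was handed in at about 19 s, with the wash bottle, jar and tray left untouched.

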